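# Seat the bowl turntable on the mixer stand

### The job

The round bowl turntable has been dropped onto the spindle of the mixer stand, but it is riding on top of the drive pin. Turn it with a fingertip until the notch in its rim lies over the pin, then press it straight down until it is fully home on the drive plate, and take your hand away. Do not lift the turntable, and leave everything else on the counter where it stands.

Things in the scene. Friction and masses are not known exactly. Their poses are not given: they have to be found in the camera images.
- stand: White mixer stand, fixed. Origin on the counter under the vertical spindle; z up. Base 230 (x) by 390 mm (y from -115 to +275), 50 high. Round fixed drive plate about the spindle: radius 97, top 66 mm above the counter. Spindle 18 mm across, tip at 97 mm. Only at y > 155 mm does it rise higher: column with head tipped back (centre y 195, to 310 mm high), two stored beaters at y 245.
- pin (a point): Top of the steel drive pin, on the drive plate 83 mm from the spindle axis, at bearing -0.70 rad from the stand's x axis. The pin is 14 mm across with a half-round nose; it stands 8 mm above the drive plate, 74 mm above the counter. From above, its outer 5 mm always shows beyond the turntable's rim.
- turntable (a joint): Turn of the turntable about the vertical spindle, rad, counter-clockwise positive from above; 0 (or a whole number of turns) is where the notch lies exactly over the pin. No stops; turning needs about 0.06 N m, and it stays where it is left.
- turntable_press (a joint): How far the turntable is pressed down, m: 0 riding on the pin, 0.008 fully home. A rubber ring on the spindle holds it at any height: 5 to 8 N down moves it, and it stays down. Off the notch, the pin blocks it; the pin's round nose and 2 mm side play forgive about 3 mm of error at the rim.
- turntable_top (a point): Centre of the turntable's flat upper face, on the spindle axis: 84 mm above the counter while riding on the pin, 76 when home. Grey plastic disc, 170 mm across, 10 thick, always level; its x axis points to the notch. The spindle's tip shows 13 mm above it (21 when home). Turn it by pushing one of its three bowl stops sideways, or by friction on its face.
- stop (a point): Middle, at half its height, of the bowl stop opposite the notch. Three equal upright bowl stops stand on the disc, their centres 62 mm from the axis at bearings +60, 180 (this one) and -60 degrees from the notch; each is 10 mm radially, 26 mm around and 15 mm high above the disc's face.
- notch (a point): Middle of the notch in the turntable's rim, 83 mm from the axis, at the height of the upper face. Open outwards, about 19 mm wide, 11 deep, cut through the full thickness. It is the only one.
- mixer: Bystander: lilac hand mixer lying on its base, 190 by 78 mm, 143 mm high. Origin under its middle, on the counter; x along its length.
- bowls: Bystander: nest of three white plastic bowls, 220 mm across, 105 mm high. Origin under its middle.
- cup: Bystander: steel measuring cup, 76 mm across, 55 mm high, flat handle to its -y reaching 120 mm from its middle. Origin under the middle of the cup.
- jar: Bystander: glass jar with a twist cap, 82 mm across, 125 mm high. Origin under its middle.
- spoon_rest: Bystander: white ceramic spoon rest, 200 mm long (y), 104 mm wide, 20 mm high. Origin near its middle, on the counter.
- ramekin: Bystander: small white ceramic ramekin, 84 mm across, 45 mm high. Origin under its middle.

How it is judged:
By the outcome, as a careful person would: the job done as asked, in the order asked, and still so for the second after the job is handed in, with the robot touching nothing.
It also fails if it takes over 54 s, if anything falls off the work surface, if the arm or the gripper's body presses on something with over 40 N, if the wrist force passes 120 N, or if a joint passes its speed limit or range.

### The arm

A 6-joint arm with a two-finger parallel gripper is mounted at the origin on the work surface. World frame = base frame: x ahead of the robot, y to its left, z up, the work surface at z = 0. Lengths are in m, angles in degrees, forces in N, time in s.
With the tool pointing down it reaches from about 0.35 to 0.875 m from the base axis. Payload 4.2 kg.
Tool frame: the origin (TCP) lies on the centre line of the jaws, within the pads' length; the fingertips stand 25 mm ahead of it and the grasp point (between the pads) lies 6 mm ahead of it; z points along the fingers, y is the line along which they close (so a half turn about z gives the same grasp; the last joint's range is limited). The gripper opens to 87 mm and grips with 3 to 60 N. Pads are 19 mm wide; open, the fingers measure 117 mm over their backs; the gripper's body (75 mm by 190 mm) begins 51 mm behind the grasp point.
Start: joints at [-48.381, 22.042, 0.453, 0, -68.411, -14.817], TCP at [0.282, -0.558, 0.248] pointing down, gripper open.
Joint ranges: [-179.83, 179.83], [-69.29, 118.12], [-61.27, 80.66], [-181.25, 117.63], [-171.15, -9.14], [-177.46, 177.46]. Speed limits (degrees/s): [159.86, 159.86, 180, 180, 180, 180].

### API

Orientations are given as a 3x3 rotation matrix whose columns are the frame's x, y, z axes.
In Python, from station import r gives the robot as it stands.
- The arm moves only by the tool move_arm, never from a script. Its argument "series" is a list of rows, each an object with "grip": the opening, from 0 (shut) to 1 (fully open); "xyz": the shift along the tool's x, y, z in mm, a list of three; "angular": the turn, a rotation vector about the tool's x, y, z in rad, a list of three. A call has 1 to 10 rows; each row is the pose to reach, as a shift and turn from the pose commanded when the call began, along the tool's axes at that moment; what a row does not reach only later rows make up. A row lasts 1/10 s, in which the tool goes at most 50 mm and 8.59 degrees, less where a joint would pass 70% of its speed; a pose out of reach is approached as far as the arm can. A call with a gripper value outside its range is refused whole. The fingers move at their own pace and stop on an object; the grip force is fixed at half the most. Time passes only in rows, so rows that repeat a pose let the fingers close. It gives the time, the measured TCP pose, the force, the opening and the grip force at its end, in the units of the state.
- r.sense(): the state, without advancing time (a new reading comes with each control period).
- r.capture(name): name is "side" or "top" or "wrist"; returns a dict with "img" (480x640x3 uint8, red, green, blue), "camera_matrix" (3x3 intrinsics, pixels), "rvec" (rotation vector, rad) and "tvec" (3), from world to camera coordinates, as OpenCV has them; the wrist camera has in their place "hand_eye" (4x4, takes a point from camera to tool coordinates, whose origin is the TCP and whose axes are the flange's). Camera axes: x right, y down, z forward; pixel columns grow to the right and rows downward; lengths in m; the calibration is good to about 2 mm. A picture is of the moment at which its call begins: read the wrist's pose just before it. There is no depth.
- r.finish_job(): hands the job in; it is judged then, once.
The state is a dict: "time_s": time; "joints": joint angles; "joint_velocities": joint speeds; "effort": joint torques, N m; "tcp_pos": TCP position; "ee_rot": TCP orientation; "wrist_force": force on the tool from outside, world axes, zero at the start; "moment": the same for the moment, N m; "gripper_width": opening from 0.0 (shut) to 1.0 (fully open); "gripper_force": force on a finger pad.
Only numpy, scipy, OpenCV 4.12 (cv2) and the standard library are available. Lean on these libraries where they do the work, as an engineer would, in place of code of your own. Each camera call takes 0.05 s, during which the arm holds its last target. There are 200 camera calls.

## Working session

There is one attempt and no reset: what is moved stays moved. The work goes in short steps, Python scripts to look and compute and a tool call to move; the robot and the scene stay as the last step left them, time stands still between calls to the robot, and variables do not carry over. Pictures are saved under pics/ and viewed, at most 12 in all, crops included, and the job is handed in when it is done.

Besides the shell and the picture viewer there is one more tool, called after "Emit:" as name(argument=value, ...) on one line, values as JSON. move_arm: Moves the arm, as the interface text tells. Its arguments: {"type":"object","properties":{"series":{"type":"array"}},"required":["series"]}

```bash
mkdir -p pics; python3 - <<'E'
from station import r
import cv2,numpy as np,pickle
s=r.sense();print(s['time_s'],s['tcp_pos'],np.round(s['ee_rot'],3).tolist(),s['gripper_width'])
d={}
for n in['top','side']:
    c=r.capture(n);d[n]=c;cv2.imwrite(f'pics/{n}0.png',c['img'][:,:,::-1])
pickle.dump(d,open('d.pkl','wb'))
E
```

```text
0.0 [ 0.2815861  -0.55735397  0.24645399] [[-0.893, -0.451, -0.001], [-0.451, 0.893, 0.002], [0.0, 0.002, -1.0]] 0.9995598671466915
```

View pics/top0.png

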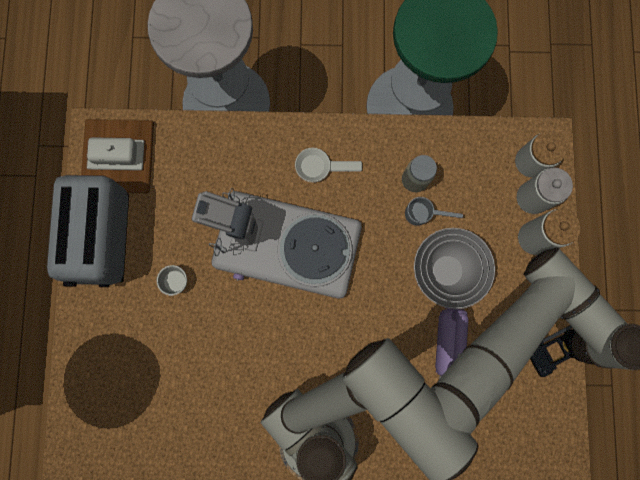

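View pics/side0.png

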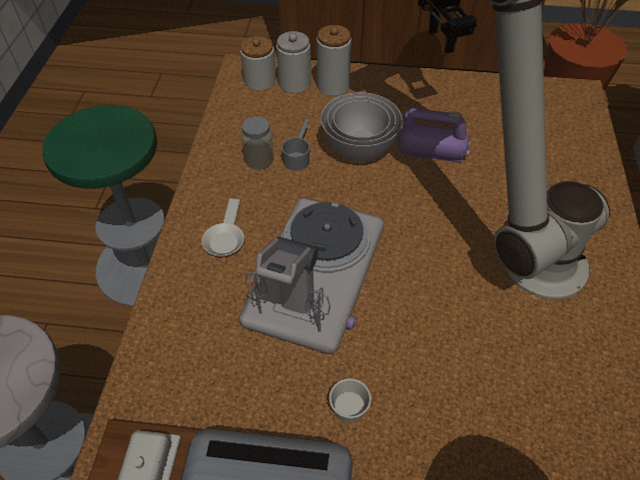

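The top view shows the turntable at about (316,248), with the stand's column to its left (world +y). I'll enlarge this.

```bash
cat > h.py <<'E'
import cv2,numpy as np
def ray(c,u,v,z):
    R=cv2.Rodrigues(np.array(c['rvec'],float))[0];t=np.array(c['tvec'],float).ravel()
    d=R.T@np.linalg.solve(c['camera_matrix'],[u,v,1]);o=-R.T@t
    return o+d*(z-o[2])/d[2]
E
python3 - <<'E'
import pickle,cv2,numpy as np
from h import *
d=pickle.load(open('d.pkl','rb'));c=d['top']
im=c['img'][195:310,205:375,::-1]
im=cv2.convertScaleAbs(im,alpha=1.8)
cv2.imwrite('pics/crop0.png',cv2.resize(im,None,fx=4.7,fy=4.7,interpolation=cv2.INTER_CUBIC))
for uv,z in [((316,248),.097),((200,300),0)]: print(uv,ray(c,*uv,z))
E
```

```text
(316, 248) [0.52432899 0.01577699 0.097     ]
(200, 300) [0.38409202 0.3408597  0.        ]
```

View pics/crop0.png

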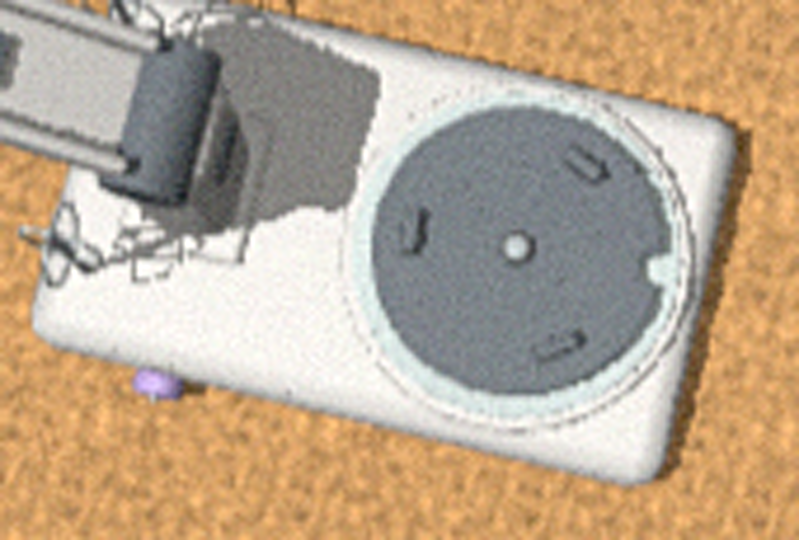

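Spindle is at crop (517,248) and the notch at (658,270), a bearing of about −99°. The pin should be near crop (637,150), so about +48° of turn is needed. I'll move above the disc for a close look.

Emit:
move_arm(series=[{"grip":0.5,"xyz":[0,0,-50],"angular":[0,0,0]},{"grip":0,"xyz":[-470,400,-60],"angular":[0,0,0]},{"grip":0,"xyz":[-470,400,-60],"angular":[0,0,0]},{"grip":0,"xyz":[-470,400,-60],"angular":[0,0,0]},{"grip":0,"xyz":[-470,400,-60],"angular":[0,0,0]},{"grip":0,"xyz":[-470,400,-60],"angular":[0,0,0]},{"grip":0,"xyz":[-470,400,-60],"angular":[0,0,0]},{"grip":0,"xyz":[-470,400,-60],"angular":[0,0,0]},{"grip":0,"xyz":[-470,400,-60],"angular":[0,0,0]},{"grip":0,"xyz":[-470,400,-60],"angular":[0,0,0]}])

```text
time_s: 1.1
tcp_pos: [0.4563, -0.141, 0.3048]
ee_rot: [[-0.893, -0.451, -0.0], [-0.451, 0.893, 0.0], [-0.0, 0.0, -1.0]]
wrist_force: [0.3, -0.3, -0.2]
gripper_width: 0.172
gripper_force: 0.0
```

```bash
cat >> h.py <<'E'
def wrist(r,name):
    s=r.sense();c=r.capture('wrist');T=np.eye(4);T[:3,:3]=s['ee_rot'];T[:3,3]=s['tcp_pos']
    W=np.linalg.inv(T@np.array(c['hand_eye']));c['rvec']=cv2.Rodrigues(W[:3,:3])[0];c['tvec']=W[:3,3]
    cv2.imwrite(f'pics/{name}.png',c['img'][:,:,::-1]);return s,c
def proj(c,p): return cv2.projectPoints(np.array([p],float),np.array(c['rvec'],float),np.array(c['tvec'],float),np.array(c['camera_matrix'],float),None)[0].ravel()
E
python3 - <<'E'
from station import r
from h import *
s,c=wrist(r,'w0');print(s['time_s'],s['tcp_pos'],np.round(s['ee_rot'],3).tolist(),np.round(s['joints'],1),s['gripper_width'])
print(np.round(c['hand_eye'],3).tolist(), proj(c,[.524,.016,.09]),c['camera_matrix'][0])
E
```

```text
1.1 [ 0.45626352 -0.14096576  0.30478445] [[-0.893, -0.451, -0.0], [-0.451, 0.893, 0.0], [-0.0, 0.0, -1.0]] [  2.4   5.2 -13.8  -0.  -71.1 -65.6] 0.17174005733189932
[[-0.0, -0.954, -0.3, 0.083], [1.0, -0.0, 0.001, -0.0], [-0.001, -0.3, 0.954, -0.137], [0.0, 0.0, 0.0, 1.0]] [415.72479365 327.37060119] [350.10710318   0.         319.95146123]
```

View pics/w0.png

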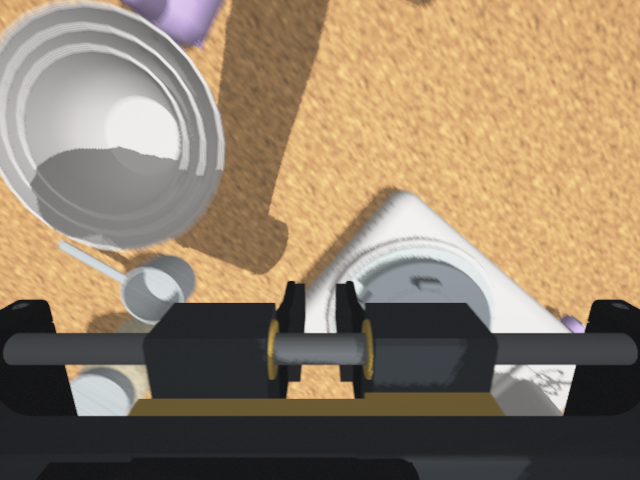

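The disc is hidden behind the gripper at about (416,300). I'll shift so it lies in the clear upper part of the picture.

Emit:
move_arm(series=[{"grip":0,"xyz":[-196,109,0],"angular":[0,0,0]},{"grip":0,"xyz":[-196,109,0],"angular":[0,0,0]},{"grip":0,"xyz":[-196,109,0],"angular":[0,0,0]},{"grip":0,"xyz":[-196,109,0],"angular":[0,0,0]},{"grip":0,"xyz":[-196,109,0],"angular":[0,0,0]},{"grip":0,"xyz":[-196,109,0],"angular":[0,0,0]},{"grip":0,"xyz":[-196,109,0],"angular":[0,0,0]}])

```text
time_s: 1.85
tcp_pos: [0.5817, 0.0429, 0.3039]
ee_rot: [[-0.892, -0.452, -0.002], [-0.452, 0.892, -0.001], [0.002, 0.0, -1.0]]
wrist_force: [-0.4, -0.1, 0.1]
gripper_width: 0.007
gripper_force: 0.0
```

```bash
python3 - <<'E'
from station import r
from h import *
import pickle
s,c=wrist(r,'w1');pickle.dump((s,c),open('w1.pkl','wb'))
print(s['time_s'],s['tcp_pos'],np.round(s['joints'],1),s['gripper_width'],proj(c,[.524,.016,.09]))
u,v=map(int,proj(c,[.524,.016,.09]))
x0=max(u-130,0);y0=max(v-130,0);im=c['img'][y0:v+110,x0:u+130,::-1]
cv2.imwrite('pics/w1c.png',cv2.resize(im,None,fx=2.4,fy=2.4,interpolation=cv2.INTER_CUBIC));print(x0,y0,im.shape)
E
```

```text
1.85 [0.58169797 0.04287343 0.30390154] [ 20.1  16.1  -0.1  -0.  -73.9 -83.3] 0.006874436629134898 [321.81101551 152.04413645]
191 22 (240, 260, 3)
```

View pics/w1c.png

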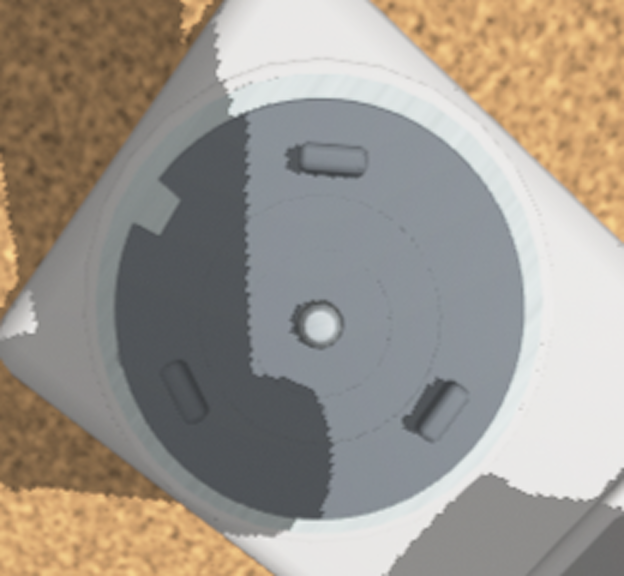

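Crop w1c: spindle tip (321,325), stop tops (334,159), (185,391) and (443,408), notch mouth around (158,207). The pin isn't obvious, so I'll compute.

```bash
python3 - <<'E'
from h import *
import pickle
s,c=pickle.load(open('w1.pkl','rb'))
f=lambda u,v,z: ray(c,u/2.4+191,v/2.4+22,z)
sp=f(321,325,.097);print('sp',sp)
# disc ellipse extremes
for p in [(324,98),(524,318),(320,519),(115,310)]:print('rim',f(*p,.084), np.hypot(*(f(*p,.084)-sp)[:2]))
for p,z in [((334,159),.099),((185,391),.099),((443,408),.099),((157,202),.084),((180,203),.084),((147,210),.084)]:
    d=f(*p,z)-sp;print(p,np.hypot(*d[:2]),np.degrees(np.arctan2(d[1],d[0])))
for a in (-45,-50.6,-56):
    for rr in (.083,.088):
        q=(proj(c,[sp[0]+rr*np.cos(np.radians(a)),sp[1]+rr*np.sin(np.radians(a)),.072])-[191,22])*2.4;print(a,rr,q)
im=c['img'][:,:,::-1]
cx,cy=int(191+185/2.4),int(22+450/2.4)
k=cv2.resize(im[cy-50:cy+40,cx-65:cx+55],None,fx=6,fy=6,interpolation=cv2.INTER_CUBIC);cv2.imwrite('pics/pin.png',cv2.convertScaleAbs(k,alpha=1.5));print(cx-65,cy-50)
E
```

```text
sp [0.52686814 0.02056542 0.097     ]
rim [ 0.45137906 -0.01650771  0.084     ] 0.08410124100011451
rim [0.48719257 0.09472358 0.084     ] 0.08410460518753662
rim [0.60254233 0.05894339 0.084     ] 0.08484958235959963
rim [ 0.56050928 -0.05733943  0.084     ] 0.08485806395731199
(334, 159) 0.06103117416948022 -157.4912105037192
(185, 391) 0.06095443139453538 -37.93925961055535
(443, 408) 0.05983245790672243 83.44383886212697
(157, 202) 0.080187091639059 -98.82696764983861
(180, 203) 0.07273595578190284 -102.77967687136106
(147, 210) 0.08195936326479165 -95.44425722688636
-45 0.083 [139.3239426  381.82643082]
-45 0.088 [128.66970084 385.41459802]
-50.6 0.083 [133.2808618  363.70092234]
-50.6 0.088 [122.19590983 366.23834561]
-56 0.083 [129.05401111 345.61364083]
-56 0.088 [117.6421037  347.08809795]
203 159
```

View pics/pin.png

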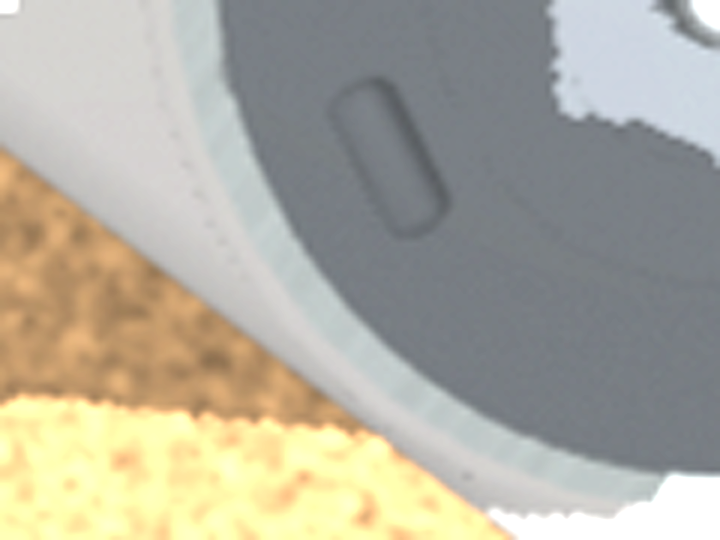

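```bash
cat >> h.py <<'E'
def unwrap(c,ctr,z,a0,a1,r0,r1,name,W=760,H=200):
    A=np.radians(np.linspace(a0,a1,W));Rr=np.linspace(r1,r0,H);a,q=np.meshgrid(A,Rr)
    P=np.stack([ctr[0]+q*np.cos(a),ctr[1]+q*np.sin(a),np.full_like(a,z)],-1).reshape(-1,3)
    uv=cv2.projectPoints(P,np.array(c['rvec'],float),np.array(c['tvec'],float),np.array(c['camera_matrix'],float),None)[0].reshape(H,W,2).astype(np.float32)
    im=cv2.remap(c['img'],uv,None,cv2.INTER_CUBIC)
    g=cv2.createCLAHE(3,(1,8)).apply(cv2.cvtColor(im,cv2.COLOR_RGB2GRAY))
    return g
E
python3 - <<'E'
from h import *
import pickle
s,c=pickle.load(open('w1.pkl','rb'));t=pickle.load(open('d.pkl','rb'))['top']
sp=[.527,.0195]; spt=ray(t,316-1+0.0,247.8,.097);spt=ray(t,205+517/4.7,195+248/4.7,.097);print(spt)
g=np.vstack([unwrap(c,sp,.072,-120,0,.07,.105,''),unwrap(t,spt,.072,-120,0,.07,.105,'')])
cv2.imwrite('pics/un.png',g)
E
```

```text
[0.52492527 0.01849623 0.097     ]
```

View pics/un.png

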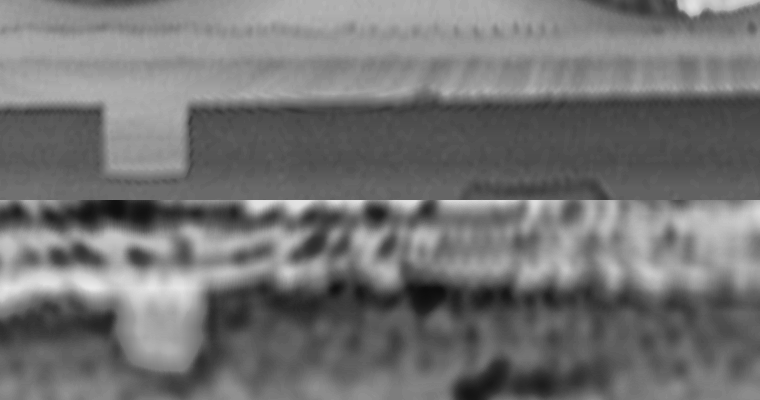

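Unwrapped wrist view (top half): notch centre at col 147, about −97°, and the pin nose bump at col 427, about −52.6°. The turn needed is about +45°. Next I'll go down behind the stop at −38°, placing the closed fingertips at bearing −65° and r = 62.

Emit:
move_arm(series=[{"grip":0,"xyz":[31,-28,0],"angular":[0,0,0]},{"grip":0,"xyz":[62,-57,0],"angular":[0,0,0]},{"grip":0,"xyz":[62,-57,40],"angular":[0,0,0]},{"grip":0,"xyz":[62,-57,85],"angular":[0,0,0]},{"grip":0,"xyz":[62,-57,125],"angular":[0,0,0]},{"grip":0,"xyz":[62,-57,155],"angular":[0,0,0]},{"grip":0,"xyz":[62,-57,170],"angular":[0,0,0]},{"grip":0,"xyz":[62,-57,170],"angular":[0,0,0]}])

```text
time_s: 2.7
tcp_pos: [0.55, -0.0376, 0.1328]
ee_rot: [[-0.893, -0.449, -0.005], [-0.449, 0.893, -0.001], [0.005, 0.002, -1.0]]
wrist_force: [-0.4, 0.5, -0.4]
gripper_width: 0.005
gripper_force: 0.0
```

```bash
python3 - <<'E'
from station import r
import numpy as np
s=r.sense();print(s['time_s'],s['tcp_pos'],np.round(s['ee_rot'],3).tolist(),s['wrist_force'])
p=s['tcp_pos'];R=s['ee_rot'];C=np.array([.526,.020])
for a in np.arange(-65,-18,5.75):
    q=np.array([*(C+.062*np.array([np.cos(np.radians(a)),np.sin(np.radians(a))])),.116])
    print(a,np.round(np.array(R).T@(q-p)*1e3,1),round(-np.radians(a+65),3))
E
```

```text
2.7 [ 0.54998092 -0.03764813  0.13282821] [[-0.893, -0.449, -0.005], [-0.449, 0.893, -0.001], [0.005, 0.002, -1.0]] [-0.40920413  0.54572838 -0.41157418]
-65.0 [-2.7  0.3 16.8] -0.0
-59.25 [-8.9  0.4 16.8] -0.1
-53.5 [-15.1   1.2  16.8] -0.201
-47.75 [-21.2   2.5  16.7] -0.301
-42.0 [-27.1   4.5  16.7] -0.401
-36.25 [-32.8   7.   16.7] -0.502
-30.5 [-38.1  10.1  16.6] -0.602
-24.75 [-43.2  13.8  16.6] -0.702
-19.0 [-47.9  17.9  16.6] -0.803
```

Emit:
move_arm(series=[{"grip":0,"xyz":[-3,0,17],"angular":[0,0,0]},{"grip":0,"xyz":[-9,0,17],"angular":[0,0,-0.1]},{"grip":0,"xyz":[-15,1,17],"angular":[0,0,-0.2]},{"grip":0,"xyz":[-21,2.5,17],"angular":[0,0,-0.3]},{"grip":0,"xyz":[-27,4.5,17],"angular":[0,0,-0.4]},{"grip":0,"xyz":[-33,7,17],"angular":[0,0,-0.5]},{"grip":0,"xyz":[-38,10,17],"angular":[0,0,-0.6]},{"grip":0,"xyz":[-43,14,17],"angular":[0,0,-0.7]},{"grip":0,"xyz":[-48,18,17],"angular":[0,0,-0.8]},{"grip":0,"xyz":[-48,18,17],"angular":[0,0,-0.8]}])

```text
time_s: 3.7
tcp_pos: [0.5869, 0.0012, 0.1193]
ee_rot: [[-0.299, -0.954, 0.001], [-0.954, 0.299, 0.0], [-0.001, -0.001, -1.0]]
wrist_force: [-1.2, 0.2, 0.9]
gripper_width: 0.006
gripper_force: 0.6
```

```bash
python3 - <<'E'
from station import r
from h import *
import pickle
s=r.sense();t=r.capture('top');pickle.dump((s,t),open('t2.pkl','wb'))
print(s['time_s'],s['tcp_pos'],np.round(s['ee_rot'],3).tolist(),s['wrist_force'])
p=s['tcp_pos'];d=np.array(p[:2])-[.526,.020];print(np.hypot(*d),np.degrees(np.arctan2(d[1],d[0])))
im=t['img'][205:290,260:380,::-1]
cv2.imwrite('pics/t2.png',cv2.resize(cv2.convertScaleAbs(im,alpha=1.8),None,fx=6,fy=6,interpolation=cv2.INTER_CUBIC))
E
```

```text
3.7 [0.58693201 0.00123537 0.1192574 ] [[-0.299, -0.954, 0.001], [-0.954, 0.299, 0.0], [-0.001, -0.001, -1.0]] [-1.16592865  0.17612249  0.85203046]
0.06375594561193555 -17.11674484936763
```

View pics/t2.png

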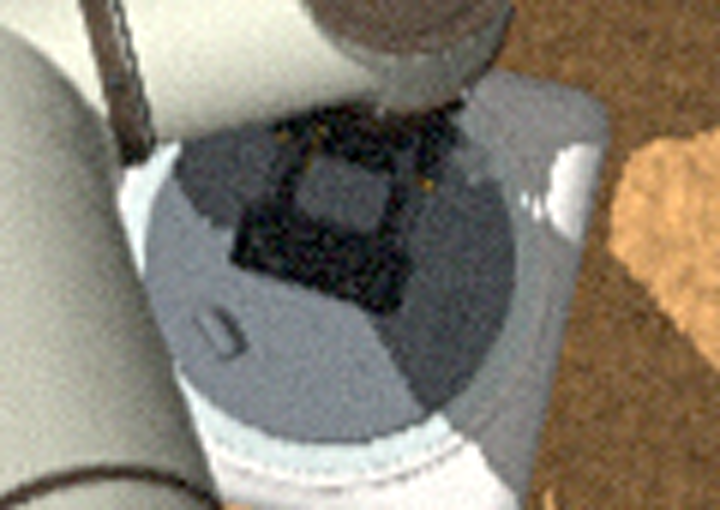

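The turntable has turned; I'll back off, rise and look again from the same viewpoint.

Emit:
move_arm(series=[{"grip":0,"xyz":[8,0,0],"angular":[0,0,0]},{"grip":0,"xyz":[8,0,-40],"angular":[0,0,0]},{"grip":0,"xyz":[8,0,-90],"angular":[0,0,0.13]},{"grip":0,"xyz":[0,10,-140],"angular":[0,0,0.27]},{"grip":0,"xyz":[-20,17,-185],"angular":[0,0,0.41]},{"grip":0,"xyz":[-39,17,-185],"angular":[0,0,0.55]},{"grip":0,"xyz":[-39,17,-185],"angular":[0,0,0.69]},{"grip":0,"xyz":[-39,17,-185],"angular":[0,0,0.8]},{"grip":0,"xyz":[-39,17,-185],"angular":[0,0,0.8]},{"grip":0,"xyz":[-39,17,-185],"angular":[0,0,0.8]}])

```text
time_s: 4.75
tcp_pos: [0.5825, 0.0431, 0.3032]
ee_rot: [[-0.892, -0.452, 0.001], [-0.452, 0.892, 0.0], [-0.001, -0.0, -1.0]]
wrist_force: [-0.2, -0.1, 0.0]
gripper_width: 0.007
gripper_force: 0.0
```

```bash
python3 - <<'E'
from station import r
from h import *
import pickle
s,c=wrist(r,'w2');pickle.dump((s,c),open('w2.pkl','wb'))
print(s['time_s'],s['tcp_pos'],np.round(s['ee_rot'],3).tolist())
u,v=map(int,proj(c,[.526,.020,.09]))
x0=max(u-130,0);y0=max(v-115,0);im=c['img'][y0:v+110,x0:u+110,::-1]
a=cv2.resize(cv2.convertScaleAbs(im,alpha=1.3),(560,int(im.shape[0]*560/im.shape[1])),interpolation=cv2.INTER_CUBIC)
print(x0,y0,560/im.shape[1],a.shape);cv2.imwrite('pics/w2c.png',a)
E
```

```text
4.75 [0.58245643 0.04313664 0.30322179] [[-0.892, -0.452, 0.001], [-0.452, 0.892, 0.0], [-0.001, -0.0, -1.0]]
194 39 2.3333333333333335 (525, 560, 3)
```

View pics/w2c.png

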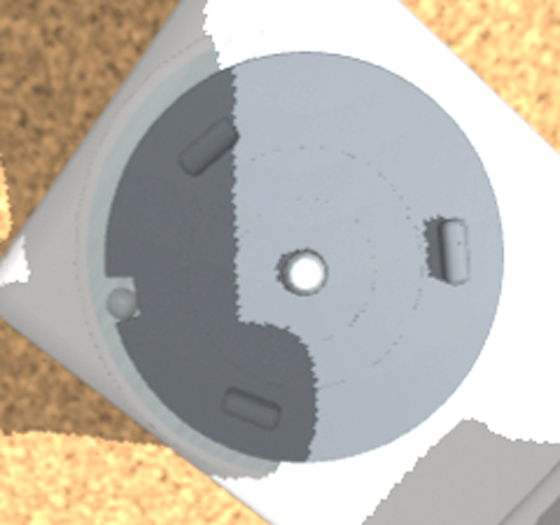

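The pin at (121,303) now shows inside the notch, whose upper edge runs (106,277)-(134,277) and lower edge (137,318)-(117,322). The remaining error is small.

```bash
python3 - <<'E'
from h import *
import pickle
s,c=pickle.load(open('w2.pkl','rb'))
f=lambda u,v,z: ray(c,u/2.3333+194,v/2.3333+39,z)[:2]
ang=lambda d:np.degrees(np.arctan2(d[1],d[0]))
sp=f(306,272,.097);st=[f(209,146,.098),f(252,407,.098),f(456,250,.098)];cs=np.mean(st,0)
print(sp,cs)
for C in(sp,cs,(sp+cs)/2):
    P=f(121,303,.074)-C;n=[f(*p,.084)-C for p in[(106,277),(134,277),(137,318),(117,322)]]
    print('pin',np.hypot(*P),ang(P),'notch',ang(np.mean(n,0)),[round(ang(x),1) for x in n],'stops',ang(st[0]-C)+60,ang(st[1]-C)-60,ang(st[2]-C)-180)
E
```

```text
[0.52648149 0.02047182] [0.52641296 0.02031184]
pin 0.08255709274803996 -52.81164457480863 notch -54.42100137964812 [np.float64(-61.2), np.float64(-60.9), np.float64(-47.6), np.float64(-48.1)] stops -54.69013799934214 -55.31296044645428 -54.965411071144445
pin 0.08247119648885233 -52.706535807214046 notch -54.31274539661285 [np.float64(-61.1), np.float64(-60.8), np.float64(-47.5), np.float64(-48.0)] stops -54.69442731542267 -55.167979357448466 -55.10359925430224
pin 0.0825141099071453 -52.759117545268325 notch -54.366904333191016 [np.float64(-61.1), np.float64(-60.8), np.float64(-47.6), np.float64(-48.1)] stops -54.69227960400893 -55.240421247485344 -55.03455692175858
```

Emit:
move_arm(series=[{"grip":0,"xyz":[23,-46,0],"angular":[0,0,-0.14]},{"grip":0,"xyz":[23,-46,40],"angular":[0,0,-0.28]},{"grip":0,"xyz":[23,-46,80],"angular":[0,0,-0.42]},{"grip":0,"xyz":[23,-46,110],"angular":[0,0,-0.56]},{"grip":0,"xyz":[23,-46,135],"angular":[0,0,-0.7]},{"grip":0,"xyz":[23,-46,155],"angular":[0,0,-0.8]},{"grip":0,"xyz":[23,-46,172],"angular":[0,0,-0.82]},{"grip":0,"xyz":[23,-46,184],"angular":[0,0,-0.82]},{"grip":0,"xyz":[23,-46,184],"angular":[0,0,-0.82]},{"grip":0,"xyz":[23,-46,184],"angular":[0,0,-0.82]}])

```text
time_s: 5.8
tcp_pos: [0.5832, -0.0077, 0.1194]
ee_rot: [[-0.279, -0.96, 0.001], [-0.96, 0.279, -0.0], [-0.0, -0.001, -1.0]]
wrist_force: [-0.2, 0.8, -0.3]
gripper_width: 0.006
gripper_force: 0.0
```

```bash
python3 - <<'E'
from station import r
import numpy as np
s=r.sense();p=s['tcp_pos'];R=np.array(s['ee_rot']);C=np.array([.5264,.0204]);d=p[:2]-C
print(p,np.hypot(*d),np.degrees(np.arctan2(d[1],d[0])),s['wrist_force'],np.degrees(np.arctan2(-R[1,1],-R[0,1])))
for a in(-20,-17,-15):
    q=np.array([*(C+.0638*np.array([np.cos(np.radians(a)),np.sin(np.radians(a))])),p[2]]);print(a,R.T@(q-p)*1e3)
E
```

```text
[ 0.58317964 -0.00771937  0.11935417] 0.06336107565944979 -26.346307017458795 [-0.15782584  0.82484127 -0.28230411] -16.208064491323235
-20 [-6.93374273e+00 -1.28857752e+00  1.65293048e-03]
-17 [-1.02712493e+01 -1.42215506e+00  2.02032468e-03]
-15 [-1.24981617e+01 -1.41406819e+00  2.17992256e-03]
```

Emit:
move_arm(series=[{"grip":0,"xyz":[-4,-1,0],"angular":[0,0,0]},{"grip":0,"xyz":[-8,-1,0],"angular":[0,0,0]},{"grip":0,"xyz":[-10.5,-1,0],"angular":[0,0,0]},{"grip":0,"xyz":[-12.5,-1,0],"angular":[0,0,0]},{"grip":0,"xyz":[-12.5,-1,0],"angular":[0,0,0]},{"grip":0,"xyz":[-12.5,-1,0],"angular":[0,0,0]}])

```text
time_s: 6.4
tcp_pos: [0.5871, 0.0043, 0.1189]
ee_rot: [[-0.279, -0.96, 0.0], [-0.96, 0.279, 0.0], [-0.0, -0.0, -1.0]]
wrist_force: [0.1, 0.1, -0.1]
gripper_width: 0.008
gripper_force: 0.1
```

```bash
python3 - <<'E'
from station import r
import numpy as np
s=r.sense();p=s['tcp_pos'];C=np.array([.5264,.0204]);d=p[:2]-C
print(p,np.hypot(*d),np.degrees(np.arctan2(d[1],d[0])),s['wrist_force'])
E
```

```text
[0.58714116 0.00428005 0.11886188] 0.06284378176270802 -14.86297338960171 [ 0.07464211  0.05213843 -0.06861332]
```

Emit:
move_arm(series=[{"grip":0,"xyz":[8,0,0],"angular":[0,0,0]},{"grip":0,"xyz":[8,0,-40],"angular":[0,0,0]},{"grip":0.3,"xyz":[8,0,-90],"angular":[0,0,0.13]},{"grip":0.3,"xyz":[0,10,-140],"angular":[0,0,0.27]},{"grip":0.3,"xyz":[-20,16,-185],"angular":[0,0,0.41]},{"grip":0.3,"xyz":[-36,16,-185],"angular":[0,0,0.55]},{"grip":0.3,"xyz":[-36,16,-185],"angular":[0,0,0.69]},{"grip":0.3,"xyz":[-36,16,-185],"angular":[0,0,0.82]},{"grip":0.3,"xyz":[-36,16,-185],"angular":[0,0,0.82]},{"grip":0.3,"xyz":[-36,16,-185],"angular":[0,0,0.82]}])

```text
time_s: 7.4
tcp_pos: [0.5817, 0.0427, 0.3037]
ee_rot: [[-0.892, -0.453, -0.0], [-0.453, 0.892, -0.0], [0.0, 0.0, -1.0]]
wrist_force: [-0.2, 0.6, 0.8]
gripper_width: 0.295
gripper_force: 0.0
```

```bash
python3 - <<'E'
from station import r
from h import *
import pickle
s,c=wrist(r,'w3');pickle.dump((s,c),open('w3.pkl','wb'))
print(s['time_s'],s['tcp_pos'],np.round(s['ee_rot'],3).tolist())
u,v=map(int,proj(c,[.526,.020,.09]))
x0,y0=u-130,v-115;im=c['img'][y0:v+110,x0:u+110,::-1]
a=cv2.resize(cv2.convertScaleAbs(im,alpha=1.3),(560,525),interpolation=cv2.INTER_CUBIC)
print(x0,y0);cv2.imwrite('pics/w3c.png',a)
E
```

```text
7.4 [0.58169913 0.04271831 0.30371061] [[-0.892, -0.453, -0.0], [-0.453, 0.892, -0.0], [0.0, 0.0, -1.0]]
194 40
```

View pics/w3c.png

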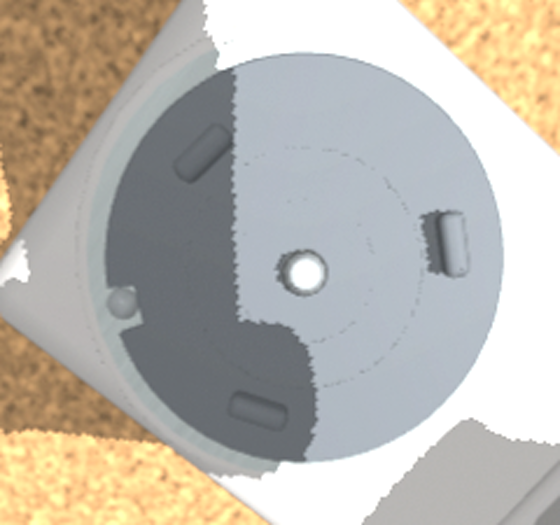

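The notch has moved: upper edge (108,289)-(135,287), lower edge (142,323)-(121,333), pin at (122,303).

```bash
python3 - <<'E'
from h import *
import pickle
s,c=pickle.load(open('w3.pkl','rb'))
f=lambda u,v,z: ray(c,u/2.3333+194,v/2.3333+40,z)[:2]
ang=lambda d:np.degrees(np.arctan2(d[1],d[0]))
sp=f(306,273,.097);st=[f(203,153,.098),f(258,410,.098),f(455,243,.098)];C=(sp+np.mean(st,0))/2
P=f(122,303,.074)-C;n=[f(*p,.084)-C for p in[(108,289),(135,287),(142,323),(121,333)]]
print(C,'pin',np.hypot(*P),ang(P),'notch',ang(np.mean(n,0)),[round(ang(x),1) for x in n],'stops',ang(st[0]-C)+60,ang(st[1]-C)-60,ang(st[2]-C)-180)
p=s['tcp_pos'];R=np.array(s['ee_rot']);print(R.T@(np.array([*C,.115])-p)*1e3)
E
```

```text
[0.52673344 0.02043535] pin 0.08212344339939041 -52.85281369877942 notch -51.52752503075846 [np.float64(-57.9), np.float64(-57.7), np.float64(-45.7), np.float64(-44.8)] stops -51.64061210891373 -52.52519259278383 -52.003360179597124
[ 59.05949286   5.01829391 188.72266326]
```

The notch is within about 1° of the pin (1.5 mm, inside the tolerance). Next I straddle the spindle with the fingers partly open and come down to just above the face.

Emit:
move_arm(series=[{"grip":0.45,"xyz":[30,2.5,0],"angular":[0,0,0]},{"grip":0.45,"xyz":[59,5,0],"angular":[0,0,0]},{"grip":0.45,"xyz":[59,5,40],"angular":[0,0,0]},{"grip":0.45,"xyz":[59,5,85],"angular":[0,0,0]},{"grip":0.45,"xyz":[59,5,125],"angular":[0,0,0]},{"grip":0.45,"xyz":[59,5,160],"angular":[0,0,0]},{"grip":0.45,"xyz":[59,5,180],"angular":[0,0,0]},{"grip":0.45,"xyz":[59,5,187],"angular":[0,0,0]},{"grip":0.45,"xyz":[59,5,189],"angular":[0,0,0]},{"grip":0.45,"xyz":[59,5,189],"angular":[0,0,0]}])

```text
time_s: 8.45
tcp_pos: [0.5277, 0.0211, 0.1157]
ee_rot: [[-0.892, -0.452, 0.002], [-0.452, 0.892, 0.0], [-0.002, -0.001, -1.0]]
wrist_force: [-0.1, -0.8, -0.1]
gripper_width: 0.453
gripper_force: 0.0
```

Emit:
move_arm(series=[{"grip":0.45,"xyz":[0,0,3],"angular":[0,0,0]},{"grip":0.45,"xyz":[0,0,5],"angular":[0,0,0]},{"grip":0.45,"xyz":[0,0,7],"angular":[0,0,0]},{"grip":0.45,"xyz":[0,0,9],"angular":[0,0,0]},{"grip":0.45,"xyz":[0,0,10],"angular":[0,0,0.005]},{"grip":0.45,"xyz":[0,0,11],"angular":[0,0,0.01]},{"grip":0.45,"xyz":[0,0,11],"angular":[0,0,0.015]}])

```text
time_s: 9.15
tcp_pos: [0.5274, 0.0212, 0.1051]
ee_rot: [[-0.899, -0.438, 0.002], [-0.438, 0.899, 0.0], [-0.001, -0.001, -1.0]]
wrist_force: [-2.3, -0.5, 5.5]
gripper_width: 0.452
gripper_force: 2.8
```

It is sinking (tips at about 80 mm, 5.5 N). I'll continue.

Emit:
move_arm(series=[{"grip":0.45,"xyz":[0,0,1.5],"angular":[0,0,0]},{"grip":0.45,"xyz":[0,0,3],"angular":[0,0,0]},{"grip":0.45,"xyz":[0,0,4],"angular":[0,0,0]},{"grip":0.45,"xyz":[0,0,5],"angular":[0,0,0]},{"grip":0.45,"xyz":[0,0,6],"angular":[0,0,0]},{"grip":0.45,"xyz":[0,0,6],"angular":[0,0,0]}])

```text
time_s: 9.75
tcp_pos: [0.5274, 0.0212, 0.1013]
ee_rot: [[-0.899, -0.439, 0.002], [-0.439, 0.899, -0.0], [-0.002, -0.001, -1.0]]
wrist_force: [-6.4, 0.4, 18.5]
gripper_width: 0.445
gripper_force: 9.4
```

Emit:
move_arm(series=[{"grip":0.45,"xyz":[0,0,1],"angular":[0,0,0]},{"grip":0.45,"xyz":[0,0,2],"angular":[0,0,0]},{"grip":0.45,"xyz":[0,0,2],"angular":[0,0,0]}])

```text
time_s: 10.05
tcp_pos: [0.5275, 0.0212, 0.1011]
ee_rot: [[-0.898, -0.439, 0.003], [-0.439, 0.898, -0.001], [-0.002, -0.002, -1.0]]
wrist_force: [-11.0, 1.9, 30.3]
gripper_width: 0.45
gripper_force: 15.0
```

It is bottomed at TCP 0.101 (tips 76 mm) under 30 N. I'll retreat straight up and take a check picture.

Emit:
move_arm(series=[{"grip":0.45,"xyz":[0,0,-10],"angular":[0,0,0]},{"grip":0.45,"xyz":[0,0,-50],"angular":[0,0,0]},{"grip":0.45,"xyz":[0,0,-100],"angular":[0,0,0]},{"grip":0.45,"xyz":[0,0,-150],"angular":[0,0,0]},{"grip":0.45,"xyz":[0,0,-200],"angular":[0,0,0]},{"grip":0.45,"xyz":[-40,-5,-203],"angular":[0,0,0]},{"grip":0.45,"xyz":[-60,-5,-203],"angular":[0,0,0]},{"grip":0.45,"xyz":[-60,-5,-203],"angular":[0,0,0]},{"grip":0.45,"xyz":[-60,-5,-203],"angular":[0,0,0]}])

```text
time_s: 10.95
tcp_pos: [0.5826, 0.0427, 0.2981]
ee_rot: [[-0.899, -0.437, -0.002], [-0.437, 0.899, -0.0], [0.002, 0.0, -1.0]]
wrist_force: [-0.2, 0.2, 0.3]
gripper_width: 0.446
gripper_force: 0.0
```

```bash
python3 - <<'E'
from station import r
from h import *
s,c=wrist(r,'w4');print(s['time_s'],s['tcp_pos'],s['wrist_force'])
u,v=map(int,proj(c,[.5267,.0204,.08]));x0,y0=u-130,v-115
cv2.imwrite('pics/w4c.png',cv2.resize(cv2.convertScaleAbs(c['img'][y0:v+110,x0:u+110,::-1],alpha=1.3),(560,525),interpolation=cv2.INTER_CUBIC))
E
```

```text
10.95 [0.58261671 0.04270593 0.29808731] [-0.1723431   0.18876997  0.26912067]
```

View pics/w4c.png

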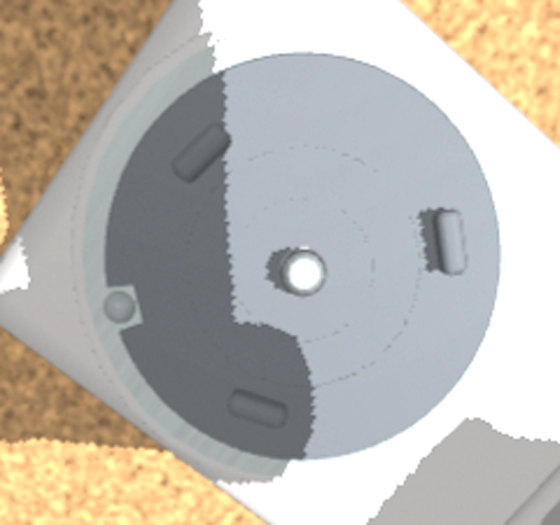

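The pin sits centred in the notch at (120,305), the spindle stands taller above the face, and the hand is clear, so I'll hand it in.

```bash
python3 -c "
from station import r
print(r.finish_job())"
```

```text
the job is handed in; nothing more can be done
None
```

The turntable was turned about 45° until its notch lay over the pin, then pressed fully home (fingertips at 76 mm under 30 N); the hand is clear, and the job was handed in at about 11 s.

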